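# Swing the UV lamp over the dish and leave it standing

### The job

Swing the heavy UV lamp round on its freely turning arm until it is centred over the glass dish on the lab jack, and leave it standing still there with nothing touching it; watch it stand for a good three seconds before you finish. Its bulb hates knocks: push and brake it gently with the closed fingers on the black sprung bumpers at its sides, touching neither its housing nor its arm, never faster than about 20 cm/s and never into its end stops. Leave the dish and everything else on the bench where it is.

Things in the scene. Friction and masses are not known exactly. Their poses are not given: they have to be found in the camera images.
- swing_arm (a joint): swing arm angle about the vertical post. 0: arm roughly along world -x; positive is anticlockwise from above, carrying the lamp to -y. Starts at rest at a negative angle; the dish lies at a positive one. Stops at -0.98, +0.98. Nearly frictionless: damping 0.03 N m s/rad, dry friction 0.0008 N m, no spring. Inertia about the post nominally 0.4 kg m2, 0.30 to 0.55.
- lamp: UV lamp's white housing, nominally 3 kg: box 140 mm along the arm, 96 mm across it, 155 to 225 mm above the bench; on its top a black fan 60 x 60 mm up to 242 mm. Not to be touched. Origin on the bench plane under its middle, 340 mm from the post axis; -x points out along the arm away from the post, +y across it towards falling joint angle.
- lamp_center (a point): centre of the lamp housing, 190 mm above the bench, 340 mm from the post axis
- bumper_left: black rubber bumper with a yellow stripe on the lamp's +y side: block 130 mm along the arm, 50 mm high (172 to 222 mm above the bench), its flat outer face 70 mm from the lamp's middle, facing falling joint angle. Push here. Sprung inwards: 200 N/m, 1.5 N s/m, travel 16 mm: the lamp bounces off what it meets. The lamp with both is 140 mm wide, too wide to grip. Origin as the lamp's.
- bumper_right: black rubber bumper with a yellow stripe on the lamp's -y side: block 130 mm along the arm, 50 mm high (172 to 222 mm above the bench), its flat outer face 70 mm from the lamp's middle, facing rising joint angle. Push here. Sprung inwards: 200 N/m, 1.5 N s/m, travel 16 mm: the lamp bounces off what it meets. The lamp with both is 140 mm wide, too wide to grip. Origin as the lamp's.
- boom: the swing arm's flat aluminium beam, 92 mm wide, from the post to the lamp, 172 to 212 mm above the bench (its black cable cover to 223 mm). Not to be touched. Origin as the lamp's.
- post_axis (a point): point on the axis of the lamp stand's vertical post (hinge axis of the swing arm), 200 mm above the bench; the stand is fixed. Post 40 mm diameter, 300 mm high, bearing collar 98 mm diameter from 150 to 222 mm; foot 240 x 300 x 22 mm.
- dish: open glass dish, 90 mm outer diameter, 28 mm high, loose, standing in the middle of the lab jack's top 65 mm above the bench, on the lamp's arc (within 5 mm of 340 mm from the post axis). Origin at the centre of its underside. To be left where it is.
- jack_center (a point): centre of the lab jack's 100 x 100 mm aluminium top plate, 65 mm above the bench; the jack is fixed
- beaker: loose empty glass beaker, 68 mm diameter, 90 mm high, at the right; origin at the centre of its underside
- bottle: loose amber reagent bottle with blue cap, 72 mm diameter, 160 mm high, at the left; origin at the centre of its underside
- phone: loose phone in a blue case, 150 x 73 x 9 mm, lying on the bench; origin at the centre of its underside
- timer: loose white bench timer, 30 x 70 x 60 mm, at the right; origin at the centre of its underside
Things that resemble listed ones, but are neither listed nor needed, are in the scene too. Leave any green look-alike of the part that bears jack_center alone. Leave any turquoise look-alike of the dish alone.

How it is judged:
By the outcome, as a careful person would: the job done as asked, in the order asked, and still so for the second after the job is handed in, with the robot touching nothing.
It also fails if it takes over 48 s, if anything falls off the work surface, if the arm or the gripper's body presses on something with over 40 N, if the wrist force passes 120 N, or if a joint passes its speed limit or range.

### The arm

A 6-joint arm with a two-finger parallel gripper is mounted at the origin on the work surface. World frame = base frame: x ahead of the robot, y to its left, z up, the work surface at z = 0. Lengths are in m, angles in rad, forces in N, time in s.
With the tool pointing down it reaches from about 0.25 to 0.85 m from the base axis. Payload 12.5 kg.
Tool frame: the origin (TCP) lies at the very end of the fingers, on their centre line; the grasp point (between the pads) lies 19 mm behind it; z points along the fingers, y is the line along which they close (so a half turn about z gives the same grasp; the last joint's range is limited). The gripper opens to 93 mm and grips with 3 to 60 N. Pads are 15 mm wide; open, the fingers measure 128 mm over their backs; the gripper's body (75 mm by 188 mm) begins 65 mm behind the grasp point.
Start: joints at [-1.428, 0.351, 1.652, -0, 1.139, -0.085], TCP at [0.124, -0.536, 0.219] pointing down, gripper open.
Joint ranges: [-2.75, 2.75], [-0.79, 2.1], [0.01, 2.65], [-1.57, 4.71], [0.07, 3.14], [-2.87, 2.87]. Speed limits (rad/s): [2.22, 2.22, 2.79, 3.14, 3.14, 3.14].

### API

Orientations are given as a 3x3 rotation matrix whose columns are the frame's x, y, z axes.
In Python, from rig import ctrl, cams, sign_off, spotter gives the robot as it stands.
- The arm moves only by the shell command python3 -m creep 'ROWS'. ROWS is JSON, a list of rows, each a list of 5 numbers: the shift along the tool's x, y, z as a fraction of full scale, then the turn about the tool's z as a fraction of full scale, then the opening, from -1 (shut) to 1 (fully open). In form: [[dx, dy, dz, twist, claw], ...]. A call has 1 to 20 rows; each row shifts and turns the commanded pose from where the row before left it, along the tool's axes as they then stand; what a row does not reach is not made up. Full scale, the value 1, is 0.3 m for a shift and 90 degrees for a turn. A row lasts 1/12 s, in which the tool goes at most 41.7 mm and 7.16 degrees, less where a joint would pass 70% of its speed; a pose out of reach is approached as far as the arm can. A call with a number of a shift or a turn outside -1 to 1 is refused whole. A call with a gripper value outside its range is refused whole. The fingers move at their own pace and stop on an object; the grip force is fixed at half the most. Time passes only in rows, so rows that do not move let the fingers close. It gives the time, the measured TCP pose, the force, the opening and the grip force at its end, in the units of the state.
- ctrl.read_state(): the state, without advancing time (a new reading comes with each control period).
- cams.camera(name): name is "side" or "top" or "wrist"; returns a dict with "pixels" (480x640x3 uint8, red, green, blue), "depth" (480x640 float32, m along the optical axis (not along the pixel's ray), 0 where there is no reading), "fovy" (degrees; the focal length in pixels is half the picture's height over the tangent of half this angle, whatever the lens; pixels are square), "cx", "cy" (the principal point, pixels), "extrinsics" (4x4, takes a point from camera to world coordinates). Camera axes: x right, y up, looking along -z (the intrinsics and any distortion apply to the point x, -y, -z); pixel columns grow to the right and rows downward; lengths in m; the calibration is good to about 2 mm. A picture is of the moment at which its call begins.
- sign_off(): hands the job in; it is judged then, once.
Trained networks look in a picture, given as the dict that the camera call returned (one of the last four; its "shot" number tells which), for a name from the list of things; names that differ only in an ending like _2 or _b are one class to them, and where a whole thing is asked for, a point or a joint stands for the part that bears it (a point fixed in the world has none). Each returns a list of dicts, best first, with "p" (0 to 1); they miss things now and then, are a little off and sometimes report something else, mostly with a low value. They report only what shows in the picture. A call takes as long as a camera call. They do not tell look-alikes from the thing itself.
- spotter.find_in(picture, target): "at" ([column, row] in pixels, amid what is visible of it).
The state is a dict: "clock": time; "q": joint angles; "joint_vel": joint speeds; "joint_efforts": joint torques, N m; "ee_pos": TCP position; "orientation": TCP orientation; "contact_force": force on the tool from outside, world axes, zero at the start; "wrist_torque": the same for the moment, N m; "gripper_width": finger opening in m; "grasp_force": force on a finger pad.
Only numpy, scipy, OpenCV 4.12 (cv2) and the standard library are available. Lean on these libraries where they do the work, as an engineer would, in place of code of your own. Each camera call takes 0.05 s, during which the arm holds its last target. There are 200 camera calls.

## Working session

There is one attempt and no reset: what is moved stays moved. The work goes in short steps, Python scripts to look and compute and a shell command to move; the robot and the scene stay as the last step left them, time stands still between calls to the robot, and variables do not carry over. Pictures are saved under pics/ and viewed, at most 10 in all, crops included, and the job is handed in when it is done.

```bash
mkdir -p pics; ls; cat > h.py <<'E'
import numpy as np,cv2
from rig import ctrl,cams,spotter
def cam(n): return cams.camera(n)
def world(p,c,r,z=None):
    H,W=p["depth"].shape; f=H/2/np.tan(np.radians(p["fovy"])/2); E=np.array(p["extrinsics"])
    d=np.array([(c-p["cx"])/f,-(r-p["cy"])/f,-1.0])
    if z is None: s=p["depth"][int(round(r)),int(round(c))]
    else: s=(z-E[2,3])/(E[:3,:3]@d)[2]
    return E[:3,:3]@(d*s)+E[:3,3]
def save(p,n): cv2.imwrite("pics/"+n,cv2.cvtColor(p["pixels"],cv2.COLOR_RGB2BGR))
E
python3 - <<'E'
from h import *
np.set_printoptions(precision=3,suppress=True)
s=ctrl.read_state();print(s["clock"],s["ee_pos"],s["orientation"])
for n in ["top","side"]:
    p=cam(n);save(p,n+"0.png");print(n,[k for k in p],p["fovy"],np.array(p["extrinsics"])[:3,3])
    for t in ["lamp","bumper_left","bumper_right","dish","jack_center","post_axis","beaker","bottle","phone","timer"]:
        for r in spotter.find_in(p,t)[:3]: print(t,r["at"],round(r["p"],2),world(p,*r["at"]))
print(ctrl.read_state()["clock"])
E
```

```text
pics
0.0 [ 0.124 -0.535  0.218] [[ 0.974  0.226 -0.   ]
 [ 0.226 -0.974  0.001]
 [ 0.    -0.001 -1.   ]]
top ['pixels', 'depth', 'fovy', 'cx', 'cy', 'extrinsics', 'shot'] 53.78961465993722 [0.439 0.045 1.633]
lamp [273.2, 300.1] 0.57 [0.506 0.197 0.241]
bumper_left [258.0, 290.2] 0.6 [0.536 0.244 0.221]
bumper_right [288.9, 315.2] 0.6 [0.462 0.153 0.222]
bumper_right [297.3, 274.7] 0.5 [0.58  0.127 0.225]
bumper_right [309.9, 252.8] 0.16 [0.646 0.089 0.223]
dish [376.0, 316.4] 0.74 [ 0.455 -0.119  0.07 ]
dish [416.3, 337.7] 0.62 [ 0.383 -0.26   0.   ]
jack_center [364.8, 324.0] 0.78 [ 0.432 -0.081  0.088]
jack_center [255.2, 228.7] 0.75 [0.756 0.278 0.058]
post_axis [315.6, 242.6] 0.94 [0.677 0.071 0.218]
beaker [481.1, 333.1] 0.64 [ 0.395 -0.477  0.006]
bottle [168.4, 312.7] 0.97 [0.478 0.543 0.117]
phone [238.5, 341.0] 0.8 [0.383 0.338 0.013]
timer [469.9, 267.8] 0.66 [ 0.61  -0.438  0.062]
timer [295.5, 276.4] 0.23 [0.576 0.133 0.215]
side ['pixels', 'depth', 'fovy', 'cx', 'cy', 'extrinsics', 'shot'] 52.42485346525748 [ 0.67  -1.067  0.939]
lamp [247.7, 195.0] 0.78 [0.515 0.154 0.229]
lamp [292.7, 217.7] 0.28 [0.643 0.054 0.212]
bumper_left [267.9, 183.7] 0.57 [0.569 0.231 0.222]
dish [188.4, 354.2] 0.86 [ 0.376 -0.236  0.005]
dish [225.0, 295.9] 0.57 [ 0.459 -0.094  0.068]
jack_center [224.6, 318.8] 0.82 [ 0.461 -0.151  0.04 ]
post_axis [327.9, 259.3] 0.95 [ 0.736 -0.019  0.122]
post_axis [261.5, 183.3] 0.73 [0.55  0.234 0.222]
beaker [170.5, 422.4] 0.55 [ 0.378 -0.443  0.028]
bottle [248.2, 169.4] 0.59 [0.478 0.535 0.115]
phone [219.2, 224.0] 0.6 [0.383 0.342 0.008]
timer [280.8, 419.4] 0.8 [ 0.613 -0.47   0.063]
1.1
```

View top.

View pics/top0.png

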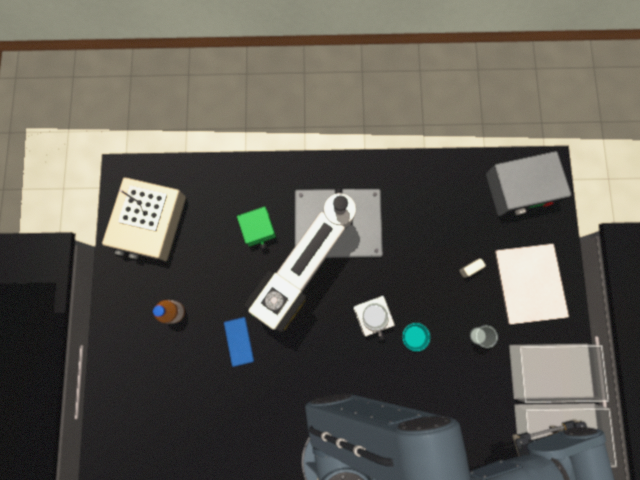

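```bash
python3 - <<'E'
import cv2
a=cv2.imread("pics/top0.png")[220:360,230:430]
cv2.imwrite("pics/crop0.png",cv2.resize(a,None,fx=4,fy=4,interpolation=cv2.INTER_CUBIC))
E
```

```text
(no output)
```

View pics/crop0.png

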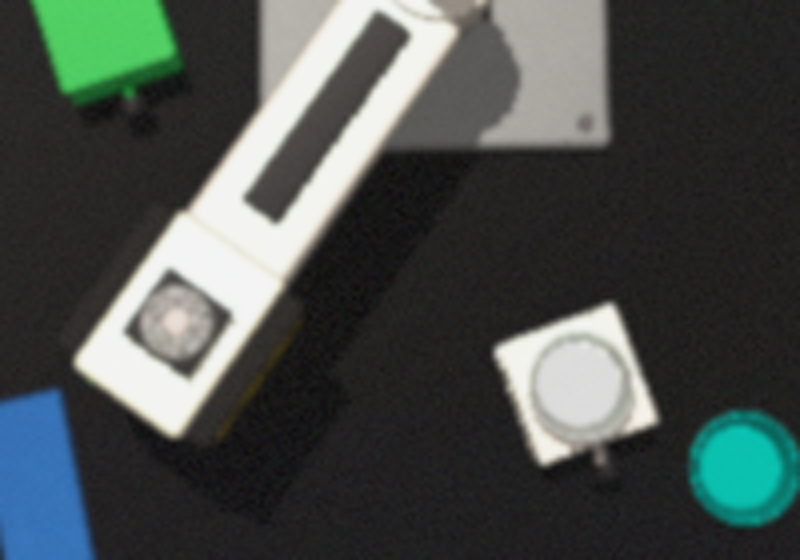

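Dish candidates are the clear dish on the aluminium jack at (375,317) and the turquoise one at (416,337). Jack candidates are the aluminium one at (374,316) and the green one at (255,227). I choose the clear dish on the aluminium jack, and the close crop confirms it. The lamp's fan is at (274,299) and the post at about (341,203).

```bash
cat >> h.py <<'E'
def cloud(p):
    H,W=p["depth"].shape; f=H/2/np.tan(np.radians(p["fovy"])/2); E=np.array(p["extrinsics"])
    c,r=np.meshgrid(np.arange(W),np.arange(H)); d=p["depth"]
    P=np.stack([(c-p["cx"])/f*d,-(r-p["cy"])/f*d,-d],-1)@E[:3,:3].T+E[:3,3]
    P[d==0]=np.nan; return P
E
python3 - <<'E'
from h import *
np.set_printoptions(precision=4,suppress=True)
p=cam("top");P=cloud(p);X,Y,Z=P[...,0],P[...,1],P[...,2];I=p["pixels"].astype(int)
np.savez("f.npz",P=P,I=I)
m=(abs(Z-.3)<.012)&(X>.65)&(abs(Y)<.2);print("posttop",m.sum(),np.median(P[m],0),P[m].min(0),P[m].max(0))
m=(abs(Z-.222)<.02)&(X>.66)&(abs(Y)<.15)&(np.hypot(X-.75,Y)<.09);print("collar",m.sum(),P[m].min(0),P[m].max(0))
def rect(n,m):
    r=cv2.minAreaRect(P[m][:,:2].astype(np.float32)*1000);print(n,m.sum(),r,np.median(P[m],0))
near=np.hypot(X-.506,Y-.197)<.14
w=I.min(-1)>150
rect("house",(abs(Z-.225)<.008)&near&w&(np.hypot(X-.75,Y)>.275))
rect("fan",(Z>.236)&(Z<.26)&near)
nj=np.hypot(X-.455,Y+.115)<.085
rect("jack",nj&(abs(Z-.065)<.012)&(I.min(-1)>120))
m=nj&(Z>.08);print("dish rim",m.sum(),P[m][:,:2].min(0),P[m][:,:2].max(0))
for row in (-.12,-.1,-.115):pass
print(np.round(Z[302:332:2,355:398:3]*1000))
E
```

```text
posttop 190 [ 0.7786 -0.0027  0.3002] [ 0.7573 -0.0237  0.2923] [0.8008 0.0177 0.3087]
collar 1208 [ 0.6641 -0.0511  0.2021] [0.8286 0.0879 0.2417]
house 744 ((495.33392333984375, 203.3995819091797), (95.17992401123047, 112.78837585449219), 53.823482513427734) [0.4807 0.2117 0.2251]
fan 397 ((504.5592041015625, 196.24021911621094), (60.09291076660156, 59.73867416381836), 54.475860595703125) [0.5035 0.1949 0.2413]
jack 720 ((457.73748779296875, -112.55926513671875), (99.72673034667969, 100.77274322509766), 18.66077995300293) [ 0.457  -0.1093  0.0678]
dish rim 191 [ 0.4154 -0.1555] [ 0.5012 -0.0682]
[[ -2.   5.  -7.  -1.  69.  61.  93.  98.  63.  68.  -3.  -3.  -1.  -3.
    1.]
 [  2.  -4.  65.  67.  89.  90.  80.  81.  87.  73.  59.   2.  -1. -10.
   -4.]
 [ -2.  64.  63.  62.  84.  70.  67.  65.  80.  81.  63.   0.  -1.  -3.
    5.]
 [ 77.  71.  67.  98.  76.  72.  70.  68.  69.  78.  99.   7.  -2.   7.
   -0.]
 [  4.  70.  66.  84.  64.  72.  66.  69.  70.  67.  87.  -1.  -2.   6.
    3.]
 [ 10.  63.  69.  67.  70.  71.  73.  74.  70.  67.  82.  63.  -1.  -4.
    2.]
 [  0.  67.  92.  70.  65.  72.  74.  71.  63.  73.  81.  94.   9.  -1.
   -3.]
 [  3.  69.  95.  63.  71.  75.  64.  75.  67.  64.  76.  92.   4.   6.
    3.]
 [  3.   1.  99.  69.  75.  69.  74.  70.  64.  66.  80.  97.   3.  -2.
    4.]
 [ -6.  11.  69.  77.  69.  67.  75.  62.  67.  73.  78.  72.  59.  -6.
   -8.]
 [ -2.   2.  70.  80.  73.  69.  61.  72.  75.  71.  92.  58.  68.   3.
   -0.]
 [  8.   0.  67.  96.  70.  69.  75.  65.  70.  75.  93.  66.  67.  -2.
   -1.]
 [  1.   8.   8.  70.  84.  71.  70.  69.  82.  91.  69.  62.  60.  -4.
    2.]
 [  1.   3.  11.  72.  62. 100.  84.  87.  94.  71.  71.  -5.  -2.   2.
   10.]
 [ -0.   2.   4.  64.  73.  64.  59.  64.  69.  -4.  -1.   4.   3.  -2.
   -3.]]
```

```bash
python3 -m creep '[[0,0,-0.057,-0.076,-1],[0,0,-0.057,-0.076,-1],[0,0,-0.057,-0.076,-1],[0,0,-0.057,-0.076,-1],[0,0,-0.057,-0.076,-1],[0,0,-0.057,-0.076,-1],[0.127,-0.017,0,0,-1],[0.127,-0.017,0,0,-1],[0.127,-0.017,0,0,-1],[0.127,-0.017,0,0,-1],[0.127,-0.017,0,0,-1],[0.127,-0.017,0,0,-1],[0.127,-0.017,0,0,-1],[0.127,-0.017,0,0,-1],[0.127,-0.017,0,0,-1],[0.127,-0.017,0,0,-1]]'
cat >> h.py <<'E'
POST=np.array([.779,-.003]);AD=.327
def st():
    s=ctrl.read_state();print("t %.2f"%s["clock"],"tcp",np.round(s["ee_pos"],4),"F",np.round(s["contact_force"],2),"yaw %.1f"%np.degrees(np.arctan2(s["orientation"][1][0],s["orientation"][0][0])),"w",round(s["gripper_width"],4));return s
def lamp(p=None):
    p=p or cam("top");P=cloud(p);I=p["pixels"].astype(int);D=P[...,:2]-POST;Z=P[...,2]
    r=np.hypot(D[...,0],D[...,1]);a=np.arctan2(-D[...,1],-D[...,0])
    m=(Z>.236)&(Z<.252)&(r>.29)&(r<.39)&(I.max(-1)<235)&(abs(a)<1.1)
    n,L,S,C=cv2.connectedComponentsWithStats(m.astype(np.uint8))
    fan=None
    if n>1:
        k=1+np.argmax(S[1:,4]);q=P[L==k][:,:2]
        R=cv2.minAreaRect(q.astype(np.float32)*1000);c=np.array(R[0])/1000-POST
        fan=(np.arctan2(-c[1],-c[0]),np.hypot(*c),np.round(R[1]),S[k,4])
    b=(Z>.195)&(Z<.232)&(I.min(-1)>140)&(abs(a)<1.1)
    A=[]
    for r0 in np.arange(.10,.26,.01):
        k=b&(abs(r-r0)<.005)
        if k.sum()>5:
            x=np.sort(a[k]);w=(x[-1]-x[0])*r0
            if .08<w<.105:A.append((x[0]+x[-1])/2)
    return fan,(np.median(A) if A else None,len(A))
def tool(s,a):
    d=np.array(s["ee_pos"][:2])-POST;u=np.array([-np.cos(a),-np.sin(a)]);t=np.array([np.sin(a),-np.cos(a)])
    return d@u,d@t
E
python3 -c "
from h import *
s=st();print(lamp())"
```

```text
clock: 2.48
ee_pos: [0.3067, -0.1955, 0.3215]
orientation: [[0.587, 0.81, 0.001], [0.81, -0.587, -0.0], [-0.0, 0.001, -1.0]]
contact_force: [0.7, 0.3, -1.0]
gripper_width: 0.0002
grasp_force: 0.0
t 2.48 tcp [ 0.3067 -0.1955  0.3215] F [ 0.68  0.35 -1.03] yaw 54.1 w 0.0002
((np.float64(-0.6269701669595933), np.float64(0.3392456196934718), array([60., 60.]), np.int32(403)), (np.float64(-0.6318655313089769), 16))
```

```bash
python3 -m creep '[[0.127,-0.017,0,0,-1],[0.127,-0.017,0,0,-1],[0.127,-0.017,0,0,-1],[0.127,-0.017,0,0,-1],[0.127,-0.017,0,0,-1],[0.127,-0.017,0,0,-1],[0.127,-0.017,0,0,-1],[0.127,-0.017,0,0,-1],[0.127,-0.017,0,0,-1],[0.127,-0.017,0,0,-1],[0.127,-0.017,0,0,-1],[0.127,-0.017,0,0,-1],[0.127,-0.017,0,0,-1],[0.127,-0.017,0,0,-1],[0,0,0,0,-1],[0,0,0.07,0,-1],[0,0,0.07,0,-1]]' | head -2
python3 -c "
from h import *
s=st();print(lamp(),tool(s,-.627));s=st();save(cam('side'),'side1.png')"
```

```text
clock: 3.95
ee_pos: [0.5618, 0.2772, 0.2791]
t 3.95 tcp [0.5618 0.2772 0.2791] F [-0.51  0.58 -0.08] yaw 54.1 w 0.0003
((np.float64(-0.6266230446567742), np.float64(0.3390488648479116), array([60., 60.]), np.int32(379)), (np.float64(-0.6323865440124542), 16)) (np.float64(0.3402654733393929), np.float64(-0.099484446825293))
t 4.00 tcp [0.5601 0.2762 0.274 ] F [ 0.11 -0.55 -3.97] yaw 54.1 w 0.0005
```

View pics/side1.png

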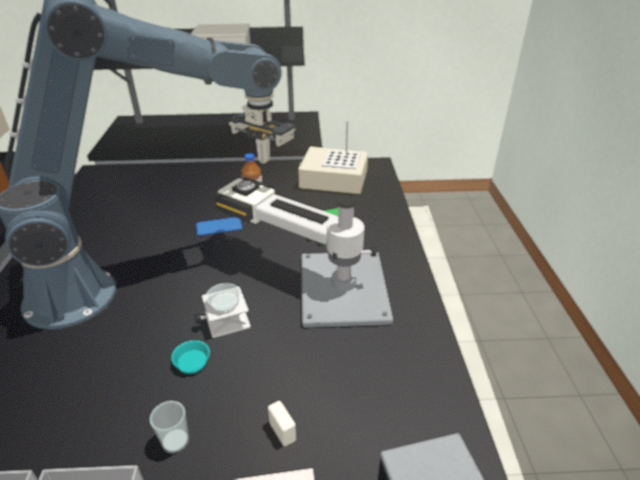

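The side view shows the closed fingers at (262,150), behind and above the lamp's left bumper and clear of it. I'll lower them now.

```bash
python3 -m creep '[[0,0,0.08,0,-1],[0,0,0.08,0,-1],[0,0,0.08,0,-1],[0,0,0.06,0,-1],[0,0,0,0,-1],[0,0,0,0,-1]]' | head -2
python3 -c "
from h import *
s=st();print(lamp(),tool(s,-.627))"
```

```text
clock: 4.55
ee_pos: [0.5616, 0.2765, 0.1902]
t 4.55 tcp [0.5616 0.2765 0.1902] F [-0.51 -0.32  0.7 ] yaw 54.1 w 0.0006
((np.float64(-0.6275128484621417), np.float64(0.3389869109565962), array([60., 59.]), np.int32(323)), (np.float64(-0.6320318977350696), 16)) (np.float64(0.34000024061636847), np.float64(-0.09879578819189008))
```

```bash
python3 -m creep '[[-0.017,0,0,0,-1],[-0.017,0,0,0,-1],[-0.014,0,0,0,-1],[-0.0105,0,0,0,-1],[-0.0105,0,0,0,-1],[-0.0105,0,0,0,-1],[-0.0105,0,0,0,-1],[-0.0105,0,0,0,-1],[-0.0105,0,0,0,-1],[-0.0105,0,0,0,-1],[-0.0105,0,0,0,-1],[-0.0105,0,0,0,-1]]' | head -2
python3 -c "
from h import *
s=st();f=lamp();print(f,tool(s,f[0][0]))
s=st();f=lamp();print(f,tool(s,f[0][0]))"
```

```text
clock: 5.6
ee_pos: [0.5361, 0.2417, 0.1892]
t 5.60 tcp [0.5361 0.2417 0.1892] F [ 0.24 -0.25 -0.03] yaw 54.1 w 0.0003
((np.float64(-0.5465727818217732), np.float64(0.3387057262683362), array([60., 59.]), np.int32(263)), (np.float64(-0.5541418390899082), 16)) (np.float64(0.33467739190896606), np.float64(-0.08276245584681596))
t 5.65 tcp [0.5358 0.2413 0.1892] F [0.05 0.66 0.35] yaw 54.1 w 0.0005
((np.float64(-0.5372441542139776), np.float64(0.33882608727095875), array([60., 59.]), np.int32(289)), (np.float64(-0.5412782358783451), 16)) (np.float64(0.333930419172791), np.float64(-0.08545645115906893))
```

```bash
python3 -m creep '[[0,0,-0.09,-0.076,-1],[0,0,-0.09,-0.076,-1],[0,0,-0.09,-0.076,-1],[0,0,-0.09,-0.076,-1],[0,0,0,-0.076,-1],[0,0,0,-0.076,-1],[0,0,0,-0.076,-1],[0,0,0,-0.076,-1],[-0.114,-0.053,0,0,-1],[-0.114,-0.053,0,0,-1],[-0.114,-0.053,0,0,-1],[-0.114,-0.053,0,0,-1],[-0.114,-0.053,0,0,-1],[-0.114,-0.053,0,0,-1],[-0.114,-0.053,0,0,-1],[-0.114,-0.053,0,0,-1],[-0.114,-0.053,0,0,-1],[-0.114,-0.053,0,0,-1],[-0.114,-0.053,0,0,-1],[-0.114,-0.053,0,0,-1]]' | head -2
python3 -c "
from h import *
s=st();p=cam('top');f=lamp(p);print(f,tool(s,.327));save(p,'top2.png')"
```

```text
clock: 7.37
ee_pos: [0.4875, -0.2099, 0.2974]
t 7.37 tcp [ 0.4875 -0.2099  0.2974] F [0.46 0.56 0.68] yaw 108.8 w 0.0006
((np.float64(-0.19161027578255266), np.float64(0.3389702392649709), array([60., 60.]), np.int32(411)), (np.float64(-0.19522335252391504), 16)) (np.float64(0.34250497699403737), np.float64(0.10226714001135619))
```

View pics/top2.png

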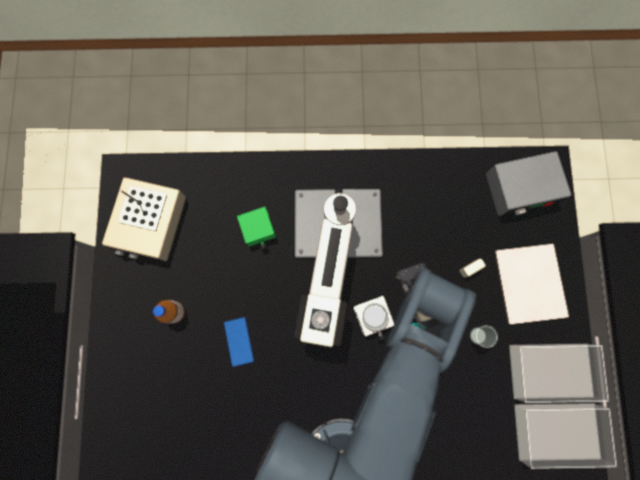

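The lamp's fan is at (320,319) and coasting toward the dish at (375,317). The tool waits beyond the dish, clear of everything.

```bash
python3 -m creep '[[0,0,0.09,0,-1],[0,0,0.09,0,-1],[0,0,0.09,0,-1],[0,0,0.09,0,-1],[0,0,0,0,-1],[0,0,0,0,-1],[0,0,0,0,-1],[0,0,0,0,-1],[0,0,0,0,-1],[0,0,0,0,-1],[0,0,0,0,-1],[0,0,0,0,-1]]' | head -2
python3 -c "
from h import *
s=st();f=lamp();print(f,tool(s,.327),tool(s,f[0][0]))"
```

```text
clock: 8.42
ee_pos: [0.4882, -0.208, 0.1896]
t 8.42 tcp [ 0.4882 -0.208   0.1896] F [ 0.42  0.41 -0.33] yaw 108.8 w 0.0001
((np.float64(-0.0013917611380590152), np.float64(0.33816719763190756), array([58., 60.]), np.int32(417)), (np.float64(-0.0032007439196802823), 16)) (np.float64(0.3412890600909815), np.float64(0.10073571941559488)) (np.float64(0.2905619436431301), np.float64(0.20542556951433658))
```

```bash
python3 -m creep '[[0.03,0,0,0,-1],[0.03,0,0,0,-1],[0.03,0,0,0,-1],[0.03,0,0,0,-1],[0.03,0,0,0,-1],[0,0,0,0,-1],[0,0,0,0,-1],[0,0,0,0,-1]]' | head -2
python3 -c "
from h import *
s=st();f=lamp();print(f,tool(s,.327),tool(s,f[0][0]))
s=st();f=lamp();print(f,tool(s,.327),tool(s,f[0][0]))"
```

```text
clock: 9.13
ee_pos: [0.4737, -0.1655, 0.1894]
t 9.13 tcp [ 0.4737 -0.1655  0.1894] F [ 0.95 -0.62  0.38] yaw 108.8 w 0.0008
((np.float64(0.12299437982216095), np.float64(0.3386454719093637), array([60., 60.]), np.int32(416)), (np.float64(0.12636484319570263), 16)) (np.float64(0.3413143187205684), np.float64(0.055789210971088826)) (np.float64(0.32293392602417126), np.float64(0.12378036858515763))
t 9.18 tcp [ 0.4737 -0.1656  0.1893] F [ 0.54 -0.56 -0.38] yaw 108.8 w 0.0003
((np.float64(0.13160666600386492), np.float64(0.33866677487974584), array([60., 59.]), np.int32(408)), (np.float64(0.13411897878717577), 16)) (np.float64(0.341334953000822), np.float64(0.05590676973732385)) (np.float64(0.3239853859572694), np.float64(0.1211139410995065))
```

```bash
python3 -m creep '[[0,0,0,0,-1],[0,0,0,0,-1],[0,0,0,0,-1],[0,0,0,0,-1],[0,0,0,0,-1],[-0.007,0,0,0,-1],[-0.007,0,0,0,-1],[-0.007,0,0,0,-1],[-0.007,0,0,0,-1],[-0.007,0,0,0,-1],[-0.007,0,0,0,-1],[-0.007,0,0,0,-1],[-0.007,0,0,0,-1],[-0.007,0,0,0,-1],[-0.007,0,0,0,-1],[-0.007,0,0,0,-1],[-0.007,0,0,0,-1],[-0.007,0,0,0,-1],[-0.007,0,0,0,-1],[-0.007,0,0,0,-1]]' | head -2
python3 -c "
from h import *
for i in range(4):
  s=st();f=lamp();print(f,tool(s,.327))"
```

```text
clock: 10.9
ee_pos: [0.4837, -0.1954, 0.1892]
t 10.90 tcp [ 0.4837 -0.1954  0.1892] F [-0.06 -0.81 -0.25] yaw 108.8 w 0.0006
((np.float64(0.3177172857998232), np.float64(0.33885395138378593), array([60., 60.]), np.int32(388)), (np.float64(0.32278886649294974), 16)) (np.float64(0.34143139175641707), np.float64(0.08734702891519344))
t 10.95 tcp [ 0.4838 -0.1956  0.1892] F [-0.38 -0.23  0.25] yaw 108.8 w 0.0001
((np.float64(0.31954999618929647), np.float64(0.3384946976421458), array([59., 60.]), np.int32(391)), (np.float64(0.32460244202885447), 16)) (np.float64(0.3414341584933401), np.float64(0.08762282226677222))
t 11.00 tcp [ 0.4837 -0.1955  0.1892] F [-0.93 -0.11 -0.44] yaw 108.8 w 0.0005
((np.float64(0.31877691777810774), np.float64(0.3386743561235986), array([60., 60.]), np.int32(391)), (np.float64(0.32439842028020827), 16)) (np.float64(0.34143186700259476), np.float64(0.08744475024673483))
t 11.05 tcp [ 0.4837 -0.1953  0.1892] F [0.24 0.68 0.53] yaw 108.8 w 0.0004
((np.float64(0.31968523826592804), np.float64(0.33866945546931077), array([60., 60.]), np.int32(385)), (np.float64(0.324551481718407), 16)) (np.float64(0.3414489306590639), np.float64(0.08726048066552856))
```

```bash
python3 -m creep '[[-0.02,0,0,0,-1],[-0.02,0,0,0,-1],[0,0,0,0,-1],[0,0,0,0,-1],[0,0,0,0,-1],[0,0,0,0,-1],[0,0,0,0,-1],[0,0,0,0,-1]]' | head -2
python3 -c "
from h import *
for i in range(3):
  s=st();f=lamp();print(f,tool(s,.327))"
```

```text
clock: 11.77
ee_pos: [0.4875, -0.2065, 0.1893]
t 11.77 tcp [ 0.4875 -0.2065  0.1893] F [0.28 0.96 0.11] yaw 108.8 w 0.0003
((np.float64(0.32245601644621846), np.float64(0.338736631560279), array([60., 60.]), np.int32(394)), (np.float64(0.3274056542185584), 16)) (np.float64(0.34136544253232143), np.float64(0.09906608024331631))
t 11.82 tcp [ 0.4875 -0.2065  0.1892] F [0.58 0.66 0.74] yaw 108.8 w 0.0007
((np.float64(0.3218818839888192), np.float64(0.3388305750672207), array([59., 60.]), np.int32(411)), (np.float64(0.32682461526450035), 16)) (np.float64(0.34136288270952186), np.float64(0.09906765503580689))
t 11.87 tcp [ 0.4876 -0.2065  0.1893] F [ 0.42 -0.16 -0.04] yaw 108.8 w 0.0004
((np.float64(0.32132515079948454), np.float64(0.3386552555148532), array([60., 60.]), np.int32(400)), (np.float64(0.3269701111345028), 16)) (np.float64(0.3413684569862575), np.float64(0.09909663521150966))
```

```bash
python3 -m creep '[[-0.05,0,0,0,-1],[-0.05,0,0,0,-1],[-0.05,0,0,0,-1],[0,0,-0.08,0,-1],[0,0,-0.08,0,-1],[0,0,-0.08,0,-1],[0,0,-0.08,0,-1],[-0.05,0,0,0,-1],[-0.05,0,0,0,-1],[0,0,0,0,-1],[0,0,0,0,-1],[0,0,0,0,-1],[0,0,0,0,-1],[0,0,0,0,-1],[0,0,0,0,-1],[0,0,0,0,-1],[0,0,0,0,-1],[0,0,0,0,-1],[0,0,0,0,-1],[0,0,0,0,-1]]' | head -2
cat > m.py <<'E'
from h import *
for i in range(3):
  s=st();p=cam("top");f=lamp(p);print(f)
P=cloud(p);Z=P[...,2];I=p["pixels"].astype(int)
nj=np.hypot(P[...,0]-.458,P[...,1]+.112)<.1
m=nj&(abs(Z-.068)<.012)&(I.min(-1)>120);r=cv2.minAreaRect(P[m][:,:2].astype(np.float32)*1000);print("jack",r)
import sys;save(p,sys.argv[1])
E
python3 m.py top3.png
```

```text
clock: 13.58
ee_pos: [0.5117, -0.2776, 0.2852]
t 13.58 tcp [ 0.5117 -0.2776  0.2852] F [-0.47  0.22 -0.24] yaw 108.8 w 0.0007
((np.float64(0.3252734503430906), np.float64(0.3385399151814436), array([60., 60.]), np.int32(419)), (np.float64(0.3278809079976646), 16))
t 13.63 tcp [ 0.5117 -0.2776  0.2852] F [ 0.32 -0.38  1.16] yaw 108.8 w 0.0
((np.float64(0.32507372526969036), np.float64(0.3385321273449504), array([60., 60.]), np.int32(412)), (np.float64(0.32782608078950337), 16))
t 13.68 tcp [ 0.5117 -0.2776  0.2852] F [ 0.37 -0.24  0.21] yaw 108.8 w 0.0005
((np.float64(0.3248936649696483), np.float64(0.33844489916274473), array([60., 60.]), np.int32(418)), (np.float64(0.3286691305656617), 16))
jack ((0.0, 0.0), (0.0, 0.0), 0.0)
```

```bash
R='x'; python3 -m creep '[[0,0,0,0,-1],[0,0,0,0,-1],[0,0,0,0,-1],[0,0,0,0,-1],[0,0,0,0,-1],[0,0,0,0,-1],[0,0,0,0,-1],[0,0,0,0,-1],[0,0,0,0,-1],[0,0,0,0,-1],[0,0,0,0,-1],[0,0,0,0,-1],[0,0,0,0,-1],[0,0,0,0,-1],[0,0,0,0,-1],[0,0,0,0,-1],[0,0,0,0,-1],[0,0,0,0,-1],[0,0,0,0,-1],[0,0,0,0,-1]]' | head -1
python3 -c "
from h import *
for i in range(2): print(lamp())"
python3 -m creep '[[0,0,0,0,-1],[0,0,0,0,-1],[0,0,0,0,-1],[0,0,0,0,-1],[0,0,0,0,-1],[0,0,0,0,-1],[0,0,0,0,-1],[0,0,0,0,-1],[0,0,0,0,-1],[0,0,0,0,-1],[0,0,0,0,-1],[0,0,0,0,-1],[0,0,0,0,-1],[0,0,0,0,-1],[0,0,0,0,-1],[0,0,0,0,-1],[0,0,0,0,-1],[0,0,0,0,-1],[0,0,0,0,-1],[0,0,0,0,-1]]' | head -1
python3 m.py top4.png; python3 -c "
from h import *
save(cam('side'),'side4.png')"
```

```text
clock: 15.4
((np.float64(0.3271317662630259), np.float64(0.3386437486677612), array([60., 61.]), np.int32(418)), (np.float64(0.3281951807560255), 16))
((np.float64(0.3250304507323809), np.float64(0.33860135550465414), array([60., 60.]), np.int32(405)), (np.float64(0.3275965753548383), 16))
clock: 17.17
t 17.17 tcp [ 0.5117 -0.2776  0.2853] F [-0.96 -0.02  0.36] yaw 108.8 w 0.0002
((np.float64(0.3254079339352947), np.float64(0.33851575437226983), array([60., 60.]), np.int32(408)), (np.float64(0.32793822029191055), 16))
t 17.22 tcp [ 0.5117 -0.2776  0.2852] F [-0.23  0.12  0.08] yaw 108.8 w 0.0001
((np.float64(0.32525664987852443), np.float64(0.3386441164675364), array([60., 61.]), np.int32(416)), (np.float64(0.3289819005950012), 16))
t 17.27 tcp [ 0.5117 -0.2776  0.2853] F [ 0.14  0.26 -1.01] yaw 108.8 w 0.0008
((np.float64(0.3247525587844319), np.float64(0.33865496309903603), array([60., 60.]), np.int32(413)), (np.float64(0.32833723922412406), 16))
jack ((0.0, 0.0), (0.0, 0.0), 0.0)
```

View pics/side4.png

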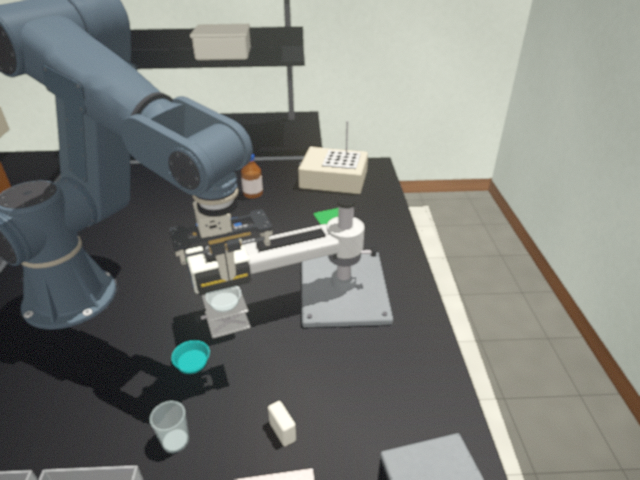

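The side view shows the lamp at (215,265) over the dish at (223,300) on its jack, with the gripper in the air well clear. From 13.6 s to 17.2 s the lamp stayed at 0.325 rad, less than 1 mm of arc from the target of 0.327, and nothing touched it.

```bash
python3 -c "
from rig import sign_off
print(sign_off())"
```

```text
the job is handed in; nothing more can be done
None
```

The lamp is centred over the dish to within about 1 mm by camera and stood still for over 3.5 s with nothing touching it; the job is handed in at about 17 s of the 48 s allowed.

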